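Dock a vacuum battery in its charger

ROBOT

A 6-joint arm with a two-finger parallel gripper is mounted at the origin on the work surface. World frame = base frame: x ahead of the robot, y to its left, z up, the work surface at z = 0. Lengths are in mm, angles in rad, forces in N, time in s.
With the tool pointing down it reaches from about 275 to 1000 mm from the base axis. Payload 8.4 kg.
Tool frame: the origin (TCP) lies between the finger pads; the fingertips stand 8 mm ahead of it and the grasp point (between the pads) lies 11 mm behind it (tcp_to_tips is the distance from the TCP to the fingertips, in mm); z points along the fingers, y is the line along which they close (so a half turn about z gives the same grasp; the last joint's range is limited). The gripper opens to 85 mm and grips with 20 to 120 N. Pads are 22 mm wide; open, the fingers measure 114 mm over their backs; the gripper's body (76 mm by 85 mm) begins 54 mm behind the grasp point. The pads swing forward as they close: fully open they stand 13 mm farther back than shut.
Start: joints at [1.218, 0.353, 1.633, -0, 1.155, -0.002], TCP at [214.779, 586.939, 239.281] pointing down, gripper open.
Joint ranges: [-2.63, 2.63], [-0.92, 2.1], [0.06, 2.66], [-1.3, 4.44], [0, 2.69], [-3.02, 3.02]. Speed limits (rad/s): [2.22, 2.22, 2.79, 3.14, 3.14, 3.14].

INTERFACE

Orientations are given as [roll, pitch, yaw] about the fixed x, y, z axes, in that order (R = Rz(yaw) Ry(pitch) Rx(roll)).
In Python, from rig import * gives the robot as it stands.
- The arm moves only by the tool step_arm, never from a script. Its argument "motion" is a list of rows, each an object with "claw": the finger opening in mm, from 0 to 85.4; "delta_pos": the shift along the tool's x, y, z in mm, a list of three; "turn": the turn about the tool's z in rad. In form: [{"claw": claw, "delta_pos": [dx, dy, dz], "turn": turn}, ...]. A call has 1 to 8 rows; each row shifts and turns the commanded pose from where the row before left it, along the tool's axes as they then stand; what a row does not reach is not made up. A row lasts 1/12 s, in which the tool goes at most 41.7 mm and 7.16 degrees, less where a joint would pass 70% of its speed; a pose out of reach is approached as far as the arm can. A call is refused whole if a number of a shift passes 41.7 or a number of a turn 0.125, either way. A call with a gripper value outside its range is refused whole. The fingers move at their own pace and stop on an object; "force" is the grip in N (left out, the last holds). Time passes only in rows, so rows that do not move let the fingers close. It gives the time, the measured TCP pose, the force, the opening and the grip force at its end, in the units of the state.
- sense(): the state, without advancing time (a new reading comes with each control period).
- grab_frame(name): name is "scene" or "top" or "wrist"; returns a dict with "img" (420x560x3 uint8, red, green, blue), "vertical_fov" (degrees; the focal length in pixels is half the picture's height over the tangent of half this angle, whatever the lens; pixels are square), "cx", "cy" (the principal point, pixels), "R" (3x3) and "t" (3): a world point X has camera coordinates R X + t. Camera axes: x right, y down, z forward; pixel columns grow to the right and rows downward; lengths in mm; the calibration is good to about 2 mm. The wrist camera is an equidistant fisheye: a pixel r from the principal point sees the ray r / f radians off the axis. A picture is of the moment at which its call begins. There is no depth.
- sign_off(): hands the job in; it is judged then, once.
The state is a dict: "clock": time; "qpos": joint angles; "qvel": joint speeds; "joint_efforts": joint torques, N m; "eef_pos": TCP position; "tcp_rot": TCP orientation; "contact_force": force on the tool from outside, world axes, zero at the start; "wrist_torque": the same for the moment, N m; "opening": opening from 0.0 (shut) to 1.0 (fully open); "grasp_force": force on a finger pad.
Only numpy, scipy, OpenCV 4.12 (cv2) and the standard library are available. Lean on these libraries where they do the work, as an engineer would, in place of code of your own. Each camera call takes 0.05 s, during which the arm holds its last target. There are 200 camera calls.

TASK

Load the large battery pack into the charger for charging: stand it on the charger's front apron between the two converging rails, then slide it in under the hood so that the rails centre it, until it meets the sprung contact pad. Press it home there by feel, firmly with about 12 newtons for about a second and never harder than 20, then let go gently so that it stays seated against the contacts. Leave everything else on the counter where it is.

Things in the scene. Friction and masses are not known exactly. Their poses are not given: they have to be found in the camera images.
- pack: The large battery pack: a grey smooth plastic block 80 long (x) x 50 wide (y) x 46 high (z) mm, about 0.45 kg, flat faces, both ends alike (either end may go in first). Origin at the centre of its underside, x along its length. It starts on the bare counter left or right of the charger; the small pack is on the other side.
- charger: The charger, a white plastic cradle fixed to the counter. x points the way the pack goes in (away from the robot, within 20 degrees), z up; origin on the counter under the middle of the hood's front edge. Its smooth base plate, on which the pack slides, is 10 mm thick, 150 mm wide, from x = -150 to +115 mm. The front apron is the part before the hood. Rails and hood: see the two points.
- mouth (a point): Middle of the wide end of the rails, on the plate's top, 106 mm in -x of the charger's origin. The two rails stand 16 mm above the plate: their inner faces are 105 mm apart here and converge evenly to 53 mm at charger x = -20 mm, then run parallel to x = +60 mm, symmetric about y = 0.
- hood (a point): Top of the hood's front edge, in the middle, 67 mm above the counter. The hood bridges the parallel part of the rails from charger x = 0 to +45 mm, 70 mm wide outside; the opening is 53 mm wide and 52 mm high, so the pack goes in only from the front. When seated, the last 20 to 40 mm of the pack stick out in front of the hood.
- contact_block: Grey contact block at the charger's far end, 30 (x) x 60 x 34 mm high; origin under its centre, on the plate, 100 mm in +x of the charger's origin. Before it a black sprung pad, 36 mm wide, 6 to 28 mm above the plate. The pad's free face is set anew each time, not measured: charger x 44 to 58 mm. It gives 1 mm per 4 N, bottoms after 7 mm, and follows the pack back till its friction (1 to 2 N) holds.
- small_pack: A bystander: a smaller battery pack of the same plastic, 54 x 34 x 30 mm high, origin at the centre of its underside. Wrong for this charger; leave it alone.
- mug: A bystander: white mug 80 mm across, 90 mm high, origin at the centre of its underside.
- carton: A bystander: small cardboard carton 90 x 70 x 60 mm high, origin at the centre of its underside.
- jar: A bystander: glass jar 60 mm across, 100 mm high, origin at the centre of its underside.
- screwdriver: A bystander: screwdriver lying on the counter beyond the charger, along its own x.
- adapter: A bystander: black mains adapter 70 x 45 x 30 mm high lying beside the charger on the left, two short brass pins at its +x end; origin at the centre of its underside.
There are look-alikes about, which are no part of the job. Leave any green look-alike of the pack alone.

How it is judged (in metres and radians):
On the way, in this order (a step that is already met when the one before it is completed fails the run):
1. the large pack is on the charger's apron, between the rails and not yet in the hood (x of pack in the frame of charger between -0.15 and -0.035 m and y of pack in the frame of charger between -0.04 and 0.04 m and z of pack in the frame of charger between 0.006 and 0.016 m and angle between pack's own z axis and vertical below 0.12 rad), for 0.1 s.
2. the pack is pressed against the contact pad with more than 8 N for 0.3 s, centred and straight in the hood (x of pack in the frame of charger between 0.002 and 0.03 m and y of pack in the frame of charger between -0.003 and 0.003 m and z of pack in the frame of charger between 0.007 and 0.013 m and angle between the x axis of pack and the x axis of charger, either way round below 0.06 rad and angle between pack's own z axis and vertical below 0.06 rad and contact force between pack and contact_block above 8 N), for 0.3 s.
At the end, for the whole second after the job is handed in: The large pack stands upright on the charger's plate in the hood, its centre 2 to 30 mm past the hood's front edge, within 3 mm of the middle and 3.4 degrees of straight, at rest, released and still touching the sprung contact pad (more than 0.1 N) (x of pack in the frame of charger between 0.002 and 0.03 m and y of pack in the frame of charger between -0.003 and 0.003 m and z of pack in the frame of charger between 0.007 and 0.013 m and angle between the x axis of pack and the x axis of charger, either way round below 0.06 rad and angle between pack's own z axis and vertical below 0.06 rad and contact force between pack and contact_block above 0.1 N and linear speed of pack below 0.01 m/s and contact force between pack and the fingers below 0.05 N).
It fails at once if the pack is pushed against the contact block with more than 22 N (contact force between pack and contact_block above 22 N).
It fails at once if the pack, once slid in as far as the narrow end of the rails, is forced against the charger as a whole with more than 30 N (contact force between pack and charger above 30 N and x of pack in the frame of charger above -0.06 m).
It fails at once if a bystander is moved more than 25 mm (distance of any of small_pack, mug, carton, jar, screwdriver, adapter from where it was at the start of the episode above 0.025 m).
It also fails if it takes over 72 s, if anything falls off the work surface, if the arm or the gripper's body presses on something with over 40 N, if the wrist force passes 120 N, or if a joint passes its speed limit or range.

## Working session

There is one attempt and no reset: what is moved stays moved. The work goes in short steps, Python scripts to look and compute and a tool call to move; the robot and the scene stay as the last step left them, time stands still between calls to the robot, and variables do not carry over. Pictures are saved under pics/ and viewed, at most 10 in all, crops included, and the job is handed in when it is done.

Besides the shell and the picture viewer there is one more tool, called as name(argument=value, ...), one argument or row to a line, values as JSON. step_arm: Moves the arm, as the interface text tells. Its arguments: {"type":"object","properties":{"motion":{"type":"array","items":{"type":"object","properties":{"claw":{"type":"number"},"delta_pos":{"type":"array","items":{"type":"number"}},"turn":{"type":"number"}}}},"force":{"type":"number"}},"required":["motion"]}

```bash
mkdir -p pics
cat > h.py <<'E'
from rig import *
import numpy as np, cv2, pickle
def save(n,f):
    d=grab_frame(n); cv2.imwrite(f'pics/{f}.png',d['img'][:,:,::-1]); pickle.dump(d,open(f'pics/{f}.pkl','wb')); return d
def ray(d,u,v):
    f=d['img'].shape[0]/2/np.tan(np.radians(d['vertical_fov'])/2)
    return np.array([(u-d['cx'])/f,(v-d['cy'])/f,1.])
def onplane(d,u,v,z):
    R=np.array(d['R']);t=np.array(d['t']);c=-R.T@t;r=R.T@ray(d,u,v)
    return c+r*(z-c[2])/r[2]
def proj(d,X):
    f=d['img'].shape[0]/2/np.tan(np.radians(d['vertical_fov'])/2)
    p=np.array(d['R'])@X+np.array(d['t']);return p[:2]/p[2]*f+[d['cx'],d['cy']]
E
python3 - <<'E'
from h import *
for n in('scene','top'):
    d=save(n,n+'0'); R=np.array(d['R']);print(n,-R.T@np.array(d['t']),d['vertical_fov'],R.round(2).tolist())
print(sense())
E
```

```text
scene [1105.98171415 -276.9062788  1008.05981106] 54.53659482761786 [[0.41, 0.91, 0.01], [0.77, -0.34, -0.54], [-0.49, 0.23, -0.84]]
top [4.98731888e+02 6.77685735e-01 1.27343678e+03] 48.36497307732449 [[-0.02, -1.0, 0.01], [-1.0, 0.02, -0.07], [0.07, -0.01, -1.0]]
{'clock': 0.1, 'qpos': array([ 1.21761630e+00,  3.53604609e-01,  1.63404319e+00,  1.50518912e-05,
        1.15520027e+00, -2.39169658e-03]), 'qvel': array([-0.00077616, -0.0020621 , -0.0028963 , -0.00049046, -0.00085581,
       -0.00018733]), 'joint_efforts': array([-8.64563026e-04, -6.06356049e+01, -3.42820501e+01, -4.70191071e-05,
        3.86024360e-03, -9.13674000e-06]), 'eef_pos': array([214.62314683, 586.55820973, 238.62777548]), 'tcp_rot': array([-3.14033728e+00, -1.67655003e-05,  2.79079823e+00]), 'contact_force': array([-0.20027614, -0.21307651,  0.29518455]), 'wrist_torque': array([ 0.02722298,  0.0103974 , -0.02128235]), 'grasp_force': 0.0, 'opening': 0.9969858715144447}
```

View pics/top0.png

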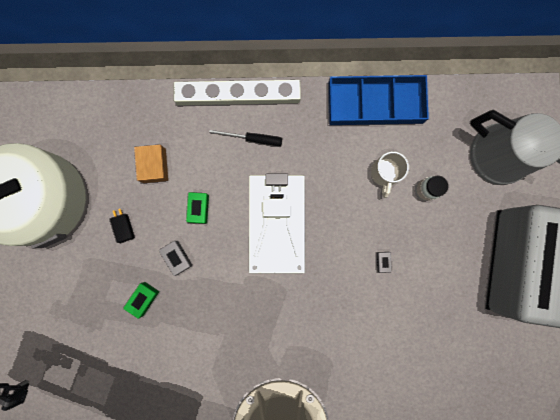

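View pics/scene0.png

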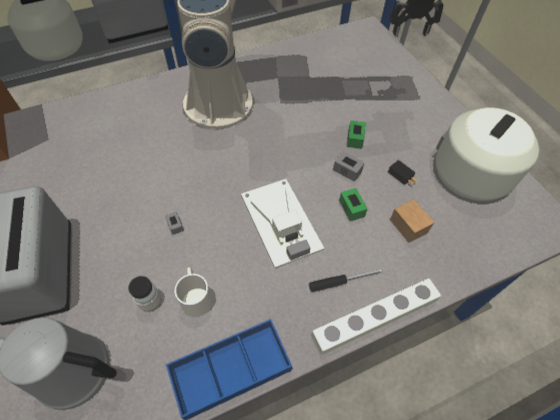

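The top view shows the grey pack at about (175,258), the charger plate around columns 250–304 and rows 176–272, the green look-alikes at (197,208) and (141,300), and the small pack at (384,262). The scene view agrees with this. Next I'll measure both objects by mask.

Run:
```python
from h import *
d=pickle.load(open('pics/top0.pkl','rb'));im=d['img']
print(im[250:268:4,165:187:3].tolist()[0], im[285,165],im[240,150], im[265,260], im[262,182])
g=im.astype(int)
# charger: white
m=((g.min(2)>200)*255).astype(np.uint8); m[:, :240]=0;m[:,315:]=0;m[:165]=0;m[285:]=0
c=max(cv2.findContours(m,0,2)[0],key=cv2.contourArea);r=cv2.minAreaRect(c);b=cv2.boxPoints(r);print(r)
for p in b: print(p,onplane(d,*p,10).round(1))
a=cv2.resize(im[235:280,150:200],None,fx=8,fy=8,interpolation=cv2.INTER_CUBIC)
b=cv2.resize(im[165:280,240:315],None,fx=5,fy=5,interpolation=cv2.INTER_CUBIC)
o=np.zeros((580,790,3),np.uint8);o[:360,:400]=a;o[:575,410:785]=b;cv2.imwrite('pics/crop.png',o[:,:,::-1])
```

```text
[[150, 145, 144], [155, 149, 149], [141, 136, 134], [50, 49, 50], [164, 159, 158], [88, 84, 84], [44, 40, 39], [149, 139, 134]] [145 137 132] [157 148 143] [237 238 242] [149 143 142]
((276.0, 224.0), (96.0, 54.0), 90.0)
[249. 176.] [673.1  73.   10. ]
[303. 176.] [670.3 -73.8  10. ]
[303. 272.] [410.9 -67.7  10. ]
[249. 272.] [413.9  77.2  10. ]
```

View pics/crop.png

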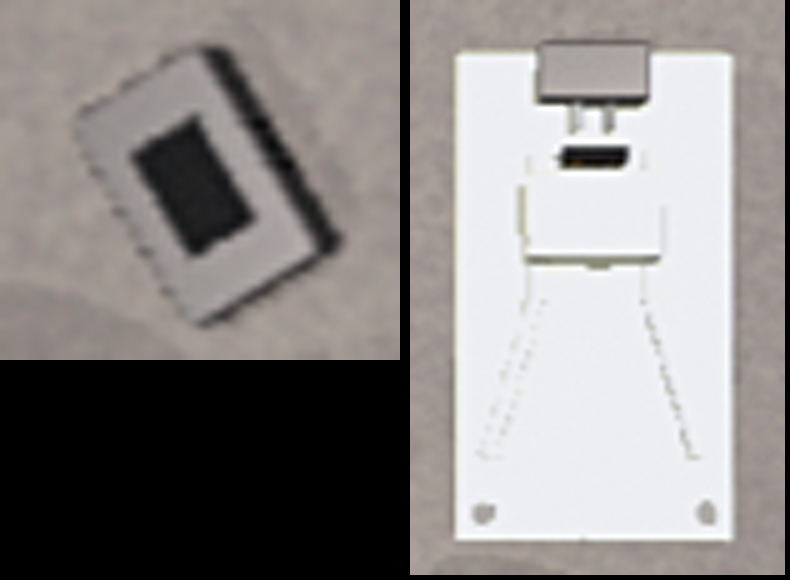

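Left crop: the pack's top-face corners are at crop (75,118), (205,45), (318,252) and (200,325), and the dark side face is on the right. Right crop: the charger lies nearly straight, with the hood's front edge at crop row ~258.

Run:
```python
from h import *
d=pickle.load(open('pics/top0.pkl','rb'));im=d['img']
g=cv2.resize(cv2.cvtColor(im,cv2.COLOR_RGB2GRAY)[160:290,235:320],None,fx=8,fy=8,interpolation=cv2.INTER_CUBIC)
sub=lambda x,y:((x+.5)/8-.5+235,(y+.5)/8-.5+160)
c=max(cv2.findContours((g>195).astype(np.uint8),0,1)[0],key=cv2.contourArea)[:,0]
x0,y0=c.min(0);x1,y1=c.max(0)
P=np.array([onplane(d,*sub(*p),10)[:2] for p in c])
def line(sel,ax):
    q=P[sel]; return np.polyfit(q[:,ax],q[:,1-ax],1)
X,Y=P.T
s=(X>440)&(X<640)
L=line(s&(Y>60),0);Rr=line(s&(Y<-60),0)
f=line((X<430)&(abs(Y)<60),1);b=line((X>650)&(abs(Y)>45)&(abs(Y)<68),1)
print('L',L,'R',Rr,'front',f,'back',b)
o=np.array([[75,118],[205,45],[318,252],[200,325]])
W=np.array([onplane(d,(x+.5)/8-.5+150,(y+.5)/8-.5+235,46) for x,y in o])[:,:2]
print(W.round(1),W.mean(0)); 
for i in range(4): e=W[(i+1)%4]-W[i];print(np.hypot(*e),np.degrees(np.arctan2(e[1],e[0])))
```

```text
L [-1.60306004e-02  8.47200646e+01] R [-2.26776010e-02 -6.07465347e+01] front [2.01770614e-02 4.11020839e+02] back [1.96492609e-02 6.74304054e+02]
[[480.1 308.9]
 [503.  266.5]
 [435.  230.1]
 [412.2 268.6]] [457.58968576 268.54793318]
48.23153273701949 -61.66813509142586
77.11392454401576 -151.8830806384465
44.716008613763805 120.63764995419055
78.97983655097283 30.699266907602414
```

step_arm(
  motion=[
    {"claw":85,"delta_pos":[-33.8,-21.5,0],"turn":0},
    {"claw":85,"delta_pos":[-33.8,-21.5,0],"turn":0},
    {"claw":85,"delta_pos":[-33.8,-21.5,0],"turn":0},
    {"claw":85,"delta_pos":[-33.8,-21.5,0],"turn":0},
    {"claw":85,"delta_pos":[-33.8,-21.5,0],"turn":0},
    {"claw":85,"delta_pos":[-33.8,-21.5,0],"turn":0},
    {"claw":85,"delta_pos":[-33.8,-21.5,0],"turn":0},
    {"claw":85,"delta_pos":[-33.8,-21.5,0],"turn":0},
  ],
)

```text
clock: 0.77
eef_pos: [410.2, 330.7, 239.1]
tcp_rot: [-3.141, -0.0, 2.791]
contact_force: [1.0, 0.4, -0.2]
opening: 0.995
grasp_force: 0.0
```

step_arm(
  motion=[
    {"claw":85,"delta_pos":[-33.8,-21.5,0],"turn":0},
    {"claw":85,"delta_pos":[-33.8,-21.5,0],"turn":0},
    {"claw":85,"delta_pos":[0,0,0],"turn":-0.123},
    {"claw":85,"delta_pos":[0,0,0],"turn":-0.123},
    {"claw":85,"delta_pos":[0,0,0],"turn":-0.123},
    {"claw":85,"delta_pos":[0,0,0],"turn":-0.123},
    {"claw":85,"delta_pos":[0,0,0],"turn":-0.123},
    {"claw":85,"delta_pos":[0,0,0],"turn":-0.123},
  ],
)

```text
clock: 1.43
eef_pos: [458.1, 268.6, 238.9]
tcp_rot: [-3.141, -0.001, -2.749]
contact_force: [-0.7, -0.1, -1.1]
opening: 0.995
grasp_force: 0.0
```

step_arm(
  motion=[
    {"claw":85,"delta_pos":[0,0,0],"turn":-0.123},
    {"claw":85,"delta_pos":[0,0,0],"turn":0},
    {"claw":85,"delta_pos":[0,0,0],"turn":0},
  ],
)

```text
clock: 1.68
eef_pos: [458.1, 268.8, 239.0]
tcp_rot: [-3.142, -0.001, -2.635]
contact_force: [0.5, -0.0, 0.5]
opening: 0.995
grasp_force: 0.0
```

Run:
```python
from h import *
d=save('wrist','w1');R=np.array(d['R']);print(-R.T@np.array(d['t']),d['vertical_fov'],d['cx'],d['cy'],R.round(3).tolist())
s=sense();print(s['eef_pos'],s['tcp_rot'],s['contact_force'],s['clock'])
```

```text
[384.29516099 228.20666739 373.01021597] 65.70646984690485 283.16329955436373 213.8068623604395 [[-0.485, 0.875, -0.0], [0.827, 0.459, 0.325], [0.285, 0.158, -0.946]]
[458.16648623 268.8057163  239.09309694] [-3.14155911e+00 -4.15125260e-04 -2.63575500e+00] [-0.69166998  0.00889571  0.13324664] 1.7333
```

View pics/w1.png

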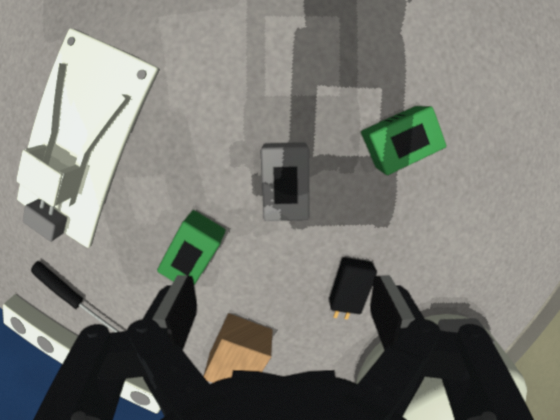

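The pack stands upright at pixel (285,183) with its label at (286,185), lined up with the image's vertical. The fingers lie symmetrically about it at columns ~190 and ~380. Next I'll compute the fisheye rays for the pack's corners.

```bash
cat >> h.py <<'E'
def fish(d,u,v,z):
    f=d['img'].shape[0]/2/np.tan(np.radians(d['vertical_fov'])/2)
    a=np.array([u-d['cx'],v-d['cy']]);r=np.hypot(*a);th=r/f
    q=np.array([*(a/r*np.sin(th)),np.cos(th)]);R=np.array(d['R']);c=-R.T@np.array(d['t']);w=R.T@q
    return (c+w*(z-c[2])/w[2])[:2]
E
python3 - <<'E'
from h import *
d=pickle.load(open('pics/w1.pkl','rb'));im=d['img'];g=im.min(2)
m=(g[160:212,268:304]<45).astype(np.uint8)
c=max(cv2.findContours(m,0,1)[0],key=cv2.contourArea)[:,0]+[268,160]
b=cv2.boxPoints(cv2.minAreaRect(c));W=np.array([fish(d,*p,46) for p in b]);print(b,W.round(1),W.mean(0))
for i in range(2): e=W[i+1]-W[i];print(np.hypot(*e),np.degrees(np.arctan2(e[1],e[0])))
print(g[185,255:315]);print(g[135:230,268])
a=cv2.resize(im[130:235,235:335],None,fx=5,fy=5,interpolation=cv2.INTER_CUBIC);cv2.imwrite('pics/c2.png',a[:,:,::-1])
E
```

```text
[[274. 167.]
 [297. 167.]
 [297. 203.]
 [274. 203.]] [[443.1 250. ]
 [431.7 270.5]
 [465.2 289.6]
 [476.9 268.4]] [454.25850861 269.64787258]
23.470681991499877 119.04893932344936
38.49475596975944 29.661619335870306
[ 88  89  89  88  87  85  80  75  80  88  90  89  88  88  82  76  73  70
  57  33  20  16  15  16  15  16  14  16  16  16  17  16  15  15  16  17
  14  17  17  18  15  22  42  63  72  73  72  73  74  73  72  74  71  71
  86  99 101 101 101 101]
[132 129 129 130 130 130 127 112  84  62  58  62  79 104 124 138 142 142
 141 141 142 140 141 141 141 140 139 139 139 139 140 138 138 137 136 137
 137 135 136 136 135 135 135 134 134 134 133 125 106  91  88  90  92  93
  93  93  93  91  92  92  91  92  92  92  93  93  93  91  92  99 119 139
 146 146 147 147 143 142 138 135 134 135 133 132 129 127 134 140 141 141
 142 144 145 144 141]
```

View pics/c2.png

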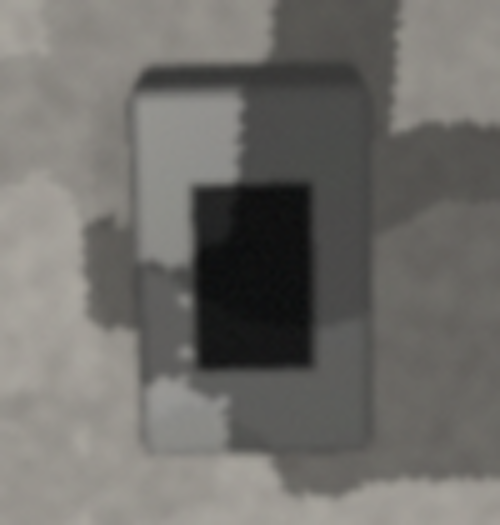

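The crop shows the pack's top-face centre at about pixel (286,184), so the pack centre is near (455,269) with yaw 29.4°. Going down to grip it.

step_arm(
  motion=[
    {"claw":85,"delta_pos":[2.6,1.7,34],"turn":-0.007},
    {"claw":85,"delta_pos":[0,0,40],"turn":0},
    {"claw":85,"delta_pos":[0,0,40],"turn":0},
    {"claw":85,"delta_pos":[0,0,38],"turn":0},
    {"claw":85,"delta_pos":[0,0,30],"turn":0},
    {"claw":85,"delta_pos":[0,0,25],"turn":0},
    {"claw":85,"delta_pos":[0,0,0],"turn":0},
    {"claw":85,"delta_pos":[0,0,0],"turn":0},
  ],
)

```text
clock: 2.4
eef_pos: [454.4, 268.6, 31.5]
tcp_rot: [-3.142, -0.003, -2.627]
contact_force: [-0.1, 0.2, 0.8]
opening: 0.993
grasp_force: 0.0
```

step_arm(
  motion=[
    {"claw":40,"delta_pos":[0,0,0],"turn":0},
    {"claw":40,"delta_pos":[0,0,0],"turn":0},
    {"claw":40,"delta_pos":[0,0,0],"turn":0},
    {"claw":40,"delta_pos":[0,0,0],"turn":0},
    {"claw":40,"delta_pos":[0,0,0],"turn":0},
    {"claw":40,"delta_pos":[0,0,0],"turn":0},
    {"claw":40,"delta_pos":[0,0,0],"turn":0},
    {"claw":40,"delta_pos":[0,0,0],"turn":0},
  ],
  force=40,
)

```text
clock: 3.07
eef_pos: [456.4, 269.8, 34.1]
tcp_rot: [3.142, 0.003, -2.625]
contact_force: [-1.2, -0.5, 6.7]
opening: 0.573
grasp_force: 40.8
```

step_arm(
  motion=[
    {"claw":40,"delta_pos":[0,0,-10],"turn":0},
    {"claw":40,"delta_pos":[0,0,-20],"turn":0},
    {"claw":40,"delta_pos":[0,0,-30],"turn":0},
    {"claw":40,"delta_pos":[0,0,-30],"turn":0},
    {"claw":40,"delta_pos":[0,0,0],"turn":0.107},
    {"claw":40,"delta_pos":[0,0,0],"turn":0.107},
    {"claw":40,"delta_pos":[0,0,0],"turn":0.107},
    {"claw":40,"delta_pos":[0,0,0],"turn":0.107},
  ],
)

```text
clock: 3.73
eef_pos: [455.1, 269.0, 123.7]
tcp_rot: [3.141, 0.001, -3.058]
contact_force: [-0.4, 0.2, -3.9]
opening: 0.572
grasp_force: 44.0
```

step_arm(
  motion=[
    {"claw":40,"delta_pos":[0,0,0],"turn":0.107},
    {"claw":40,"delta_pos":[0,0,0],"turn":0},
    {"claw":40,"delta_pos":[0,0,0],"turn":0},
  ],
)

```text
clock: 3.98
eef_pos: [455.1, 269.1, 123.1]
tcp_rot: [3.141, 0.0, 3.127]
contact_force: [0.0, 0.4, -4.1]
opening: 0.576
grasp_force: 44.0
```

step_arm(
  motion=[
    {"claw":40,"delta_pos":[-1.5,-20,0],"turn":0},
    {"claw":40,"delta_pos":[-1.5,-35,0],"turn":0},
    {"claw":40,"delta_pos":[-1.5,-40,0],"turn":0},
    {"claw":40,"delta_pos":[-1.5,-40,0],"turn":0},
    {"claw":40,"delta_pos":[-1.5,-40,0],"turn":0},
    {"claw":40,"delta_pos":[-1.5,-40,0],"turn":0},
    {"claw":40,"delta_pos":[-1.5,-35,0],"turn":0},
    {"claw":40,"delta_pos":[-1.5,-16,0],"turn":0.004},
  ],
)

```text
clock: 4.65
eef_pos: [461.9, -0.4, 122.7]
tcp_rot: [-3.141, 0.0, 3.122]
contact_force: [-0.0, 0.6, -3.6]
opening: 0.573
grasp_force: 44.0
```

step_arm(
  motion=[
    {"claw":40,"delta_pos":[0,0,20],"turn":0},
    {"claw":40,"delta_pos":[0,0,15],"turn":0},
    {"claw":40,"delta_pos":[0,0,15],"turn":0},
    {"claw":40,"delta_pos":[0,0,0],"turn":0},
    {"claw":40,"delta_pos":[0,0,0],"turn":0},
  ],
)

```text
clock: 5.07
eef_pos: [462.0, 2.9, 72.2]
tcp_rot: [-3.142, -0.002, 3.122]
contact_force: [0.9, -0.4, -3.0]
opening: 0.572
grasp_force: 43.9
```

Run:
```python
from h import *
d=save('wrist','w2')
s=sense();print(s['eef_pos'],s['tcp_rot'],s['contact_force'],s['clock'])
```

```text
[462.62678079   2.97505796  72.79593801] [ 3.14158317e+00 -3.20107898e-05  3.12163096e+00] [ 0.4494601  -0.52831657 -3.32347973] 5.1167
```

View pics/w2.png

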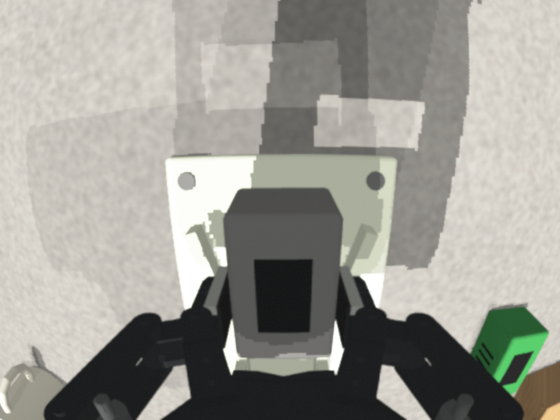

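The pack is held straight, centred at column ~284 between the rail ends at (200,235) and (365,235), with the plate's screws at (187,181) and (376,181). Lowering it now.

step_arm(
  motion=[
    {"claw":40,"delta_pos":[0,0,12],"turn":0},
    {"claw":40,"delta_pos":[0,0,10],"turn":0},
    {"claw":40,"delta_pos":[0,0,3],"turn":0},
    {"claw":40,"delta_pos":[0,0,0],"turn":0},
    {"claw":40,"delta_pos":[0,0,0],"turn":0},
  ],
)

```text
clock: 5.53
eef_pos: [462.5, 3.0, 47.5]
tcp_rot: [-3.142, -0.0, 3.12]
contact_force: [0.6, -1.2, -3.4]
opening: 0.575
grasp_force: 43.9
```

step_arm(
  motion=[
    {"claw":40,"delta_pos":[0,0,1.5],"turn":0},
    {"claw":40,"delta_pos":[0,0,1.5],"turn":0},
    {"claw":40,"delta_pos":[0,0,0],"turn":0},
  ],
)

```text
clock: 5.78
eef_pos: [462.6, 2.9, 44.4]
tcp_rot: [3.142, 0.0, 3.12]
contact_force: [0.1, -0.1, -3.1]
opening: 0.573
grasp_force: 44.0
```

step_arm(
  motion=[
    {"claw":40,"delta_pos":[0,0,1],"turn":0},
    {"claw":40,"delta_pos":[0,0,1],"turn":0},
    {"claw":40,"delta_pos":[0,0,0],"turn":0},
  ],
)

```text
clock: 6.03
eef_pos: [462.6, 2.9, 44.1]
tcp_rot: [3.142, 0.0, 3.12]
contact_force: [-7.8, -0.1, 29.1]
opening: 0.573
grasp_force: 47.9
```

step_arm(
  motion=[
    {"claw":40,"delta_pos":[0,0,-1.2],"turn":0},
    {"claw":52,"delta_pos":[0,0,0],"turn":0},
    {"claw":60,"delta_pos":[0,0,0],"turn":0},
    {"claw":75,"delta_pos":[0,0,0],"turn":0},
    {"claw":75,"delta_pos":[0,0,0],"turn":0},
    {"claw":75,"delta_pos":[0,0,0],"turn":0},
    {"claw":75,"delta_pos":[0,0,0],"turn":0},
  ],
)

```text
clock: 6.62
eef_pos: [462.5, 2.9, 43.4]
tcp_rot: [-3.142, -0.0, 3.12]
contact_force: [0.1, -0.7, 0.8]
opening: 0.876
grasp_force: 0.0
```

step_arm(
  motion=[
    {"claw":75,"delta_pos":[0,0,-20],"turn":0},
    {"claw":75,"delta_pos":[0,0,-30],"turn":0},
    {"claw":0,"delta_pos":[20,0,-20],"turn":0},
    {"claw":0,"delta_pos":[35,0,0],"turn":0},
    {"claw":0,"delta_pos":[35,0,0],"turn":0},
    {"claw":0,"delta_pos":[0,0,0],"turn":0},
    {"claw":0,"delta_pos":[0,0,0],"turn":0},
    {"claw":0,"delta_pos":[0,0,0],"turn":0},
  ],
)

```text
clock: 7.28
eef_pos: [373.3, 4.9, 113.8]
tcp_rot: [3.142, 0.001, 3.12]
contact_force: [-0.7, 0.1, -0.1]
opening: 0.021
grasp_force: 0.0
```

Run:
```python
from h import *
d=save('wrist','w3');save('top','top3')
s=sense();print(s['eef_pos'],s['tcp_rot'],s['contact_force'],s['clock'],s['opening'])
im=d['img']
```

```text
[373.83352802   4.86893762 113.64242989] [3.14157997e+00 1.15992516e-03 3.11976281e+00] [ 0.12424287 -0.0516425  -0.32933977] 7.3833 -0.0028396083801475844
```

View pics/w3.png

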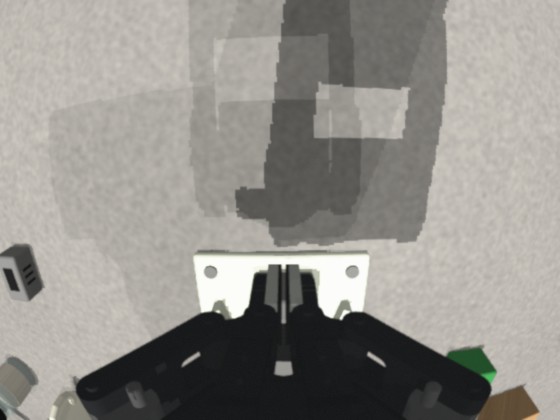

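The closed fingers hide the pack here; only the plate front (row 252) is visible. The top camera will show the pack.

step_arm(
  motion=[
    {"claw":0,"delta_pos":[0,0,30],"turn":0},
    {"claw":0,"delta_pos":[0,0,30],"turn":0},
    {"claw":0,"delta_pos":[0,0,20],"turn":0},
    {"claw":0,"delta_pos":[0,0,7.5],"turn":0},
    {"claw":0,"delta_pos":[0,0,0],"turn":0},
    {"claw":0,"delta_pos":[0,0,0],"turn":0},
  ],
)

```text
clock: 7.88
eef_pos: [372.9, 4.9, 26.0]
tcp_rot: [-3.142, -0.001, 3.12]
contact_force: [-0.5, -0.3, 0.4]
opening: 0.003
grasp_force: 0.0
```

Run:
```python
from h import *
d=save('top','top4');s=save('scene','scene4')
print(sense()['eef_pos'],sense()['contact_force'])
a=cv2.resize(d['img'][165:300,235:325],None,fx=4,fy=4,interpolation=cv2.INTER_CUBIC)
b=cv2.resize(s['img'][165:285,225:335],None,fx=4,fy=4,interpolation=cv2.INTER_CUBIC)
o=np.zeros((540,800,3),np.uint8);o[:540,:360]=a;o[:480,360:800]=b;cv2.imwrite('pics/c4.png',o[:,:,::-1])
```

```text
[373.49115525   4.8857729   26.79208857] [ 0.95499315 -0.76505529 -0.58584849]
```

View pics/c4.png

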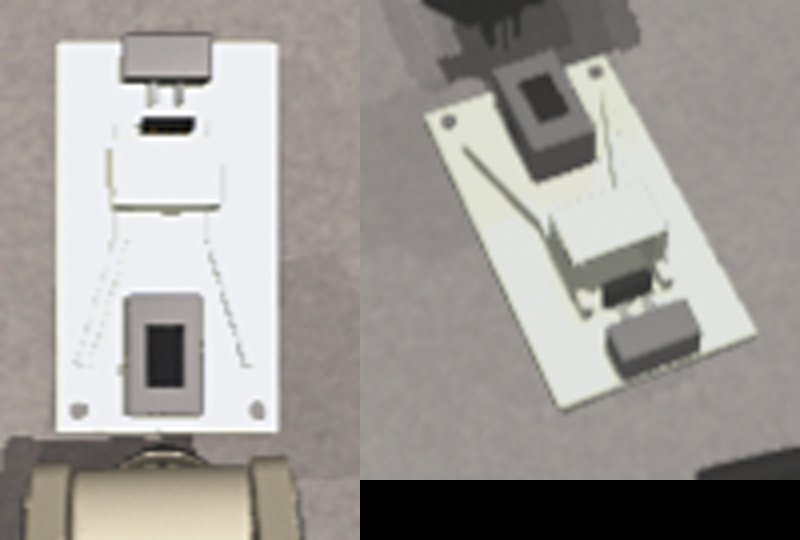

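The pack stands straight on the apron, with its centre at crop column 163 and the plate's at 166. Pushing from behind now.

step_arm(
  motion=[
    {"claw":0,"delta_pos":[-12,0,0],"turn":0},
    {"claw":0,"delta_pos":[-10,0,0],"turn":0},
    {"claw":0,"delta_pos":[-5,0,0],"turn":0},
    {"claw":0,"delta_pos":[-4,0,0],"turn":0},
    {"claw":0,"delta_pos":[-4,0,0],"turn":0},
    {"claw":0,"delta_pos":[-4,0,0],"turn":0},
    {"claw":0,"delta_pos":[-4,0,0],"turn":0},
  ],
)

```text
clock: 8.57
eef_pos: [415.1, 3.9, 25.9]
tcp_rot: [-3.142, -0.001, 3.12]
contact_force: [-2.2, -0.3, 0.4]
opening: 0.003
grasp_force: 0.8
```

step_arm(
  motion=[
    {"claw":0,"delta_pos":[-4,0,0],"turn":0},
    {"claw":0,"delta_pos":[-4,0,0],"turn":0},
    {"claw":0,"delta_pos":[-4,0,0],"turn":0},
    {"claw":0,"delta_pos":[-4,0,0],"turn":0},
    {"claw":0,"delta_pos":[-4,0,0],"turn":0},
    {"claw":0,"delta_pos":[-4,0,0],"turn":0},
  ],
)

```text
clock: 9.07
eef_pos: [439.8, 3.4, 25.9]
tcp_rot: [-3.142, -0.0, 3.12]
contact_force: [-1.3, -1.1, -0.5]
opening: -0.001
grasp_force: 0.5
```

step_arm(
  motion=[
    {"claw":0,"delta_pos":[-3,0,0],"turn":0},
    {"claw":0,"delta_pos":[-3,0,0],"turn":0},
    {"claw":0,"delta_pos":[-3,0,0],"turn":0},
    {"claw":0,"delta_pos":[-3,0,0],"turn":0},
  ],
)

```text
clock: 9.4
eef_pos: [451.7, 3.2, 26.0]
tcp_rot: [-3.142, -0.0, 3.12]
contact_force: [-0.7, 0.1, -0.7]
opening: 0.002
grasp_force: 0.7
```

step_arm(
  motion=[
    {"claw":0,"delta_pos":[-3,0,0],"turn":0},
    {"claw":0,"delta_pos":[-3,0,0],"turn":0},
    {"claw":0,"delta_pos":[-3,0,0],"turn":0},
    {"claw":0,"delta_pos":[-3,0,0],"turn":0},
  ],
)

```text
clock: 9.73
eef_pos: [463.7, 2.9, 26.0]
tcp_rot: [-3.142, -0.0, 3.12]
contact_force: [-1.1, 0.4, 0.5]
opening: 0.004
grasp_force: 0.7
```

step_arm(
  motion=[
    {"claw":0,"delta_pos":[-3,0,0],"turn":0},
    {"claw":0,"delta_pos":[-3,0,0],"turn":0},
    {"claw":0,"delta_pos":[-3,0,0],"turn":0},
    {"claw":0,"delta_pos":[-3,0,0],"turn":0},
  ],
)

```text
clock: 10.07
eef_pos: [475.8, 2.6, 26.0]
tcp_rot: [-3.142, 0.0, 3.12]
contact_force: [-1.3, -0.1, 0.7]
opening: 0.001
grasp_force: 0.8
```

step_arm(
  motion=[
    {"claw":0,"delta_pos":[-3,0,0],"turn":0},
    {"claw":0,"delta_pos":[-3,0,0],"turn":0},
    {"claw":0,"delta_pos":[-3,0,0],"turn":0},
    {"claw":0,"delta_pos":[-3,0,0],"turn":0},
  ],
)

```text
clock: 10.4
eef_pos: [487.7, 2.4, 26.0]
tcp_rot: [-3.142, -0.0, 3.12]
contact_force: [-2.2, -1.0, 0.4]
opening: -0.005
grasp_force: 0.9
```

step_arm(
  motion=[
    {"claw":0,"delta_pos":[-3,0,0],"turn":0},
    {"claw":0,"delta_pos":[-3,0,0],"turn":0},
    {"claw":0,"delta_pos":[-3,0,0],"turn":0},
    {"claw":0,"delta_pos":[-3,0,0],"turn":0},
  ],
)

```text
clock: 10.73
eef_pos: [499.8, 2.1, 26.0]
tcp_rot: [-3.142, 0.0, 3.12]
contact_force: [-2.0, -0.3, 1.2]
opening: 0.001
grasp_force: 0.9
```

step_arm(
  motion=[
    {"claw":0,"delta_pos":[-1.5,0,0],"turn":0},
    {"claw":0,"delta_pos":[-1.5,0,0],"turn":0},
    {"claw":0,"delta_pos":[-1.5,0,0],"turn":0},
    {"claw":0,"delta_pos":[0,0,0],"turn":0},
  ],
)

```text
clock: 11.07
eef_pos: [504.4, 2.0, 26.0]
tcp_rot: [3.142, 0.001, 3.12]
contact_force: [0.6, 0.6, -0.1]
opening: -0.001
grasp_force: 0.0
```

step_arm(
  motion=[
    {"claw":0,"delta_pos":[-1,0,0],"turn":0},
    {"claw":0,"delta_pos":[-1,0,0],"turn":0},
    {"claw":0,"delta_pos":[-1,0,0],"turn":0},
  ],
)

```text
clock: 11.32
eef_pos: [506.9, 2.0, 26.0]
tcp_rot: [-3.142, -0.0, 3.12]
contact_force: [-1.6, 0.2, 0.3]
opening: -0.004
grasp_force: 0.7
```

step_arm(
  motion=[
    {"claw":0,"delta_pos":[-1,0,0],"turn":0},
    {"claw":0,"delta_pos":[-1,0,0],"turn":0},
  ],
)

```text
clock: 11.48
eef_pos: [509.0, 1.9, 26.0]
tcp_rot: [-3.142, -0.0, 3.12]
contact_force: [-1.8, 0.7, -0.8]
opening: -0.004
grasp_force: 0.6
```

step_arm(
  motion=[
    {"claw":0,"delta_pos":[-1,0,0],"turn":0},
    {"claw":0,"delta_pos":[-1,0,0],"turn":0},
  ],
)

```text
clock: 11.65
eef_pos: [511.1, 1.8, 26.0]
tcp_rot: [-3.142, 0.0, 3.12]
contact_force: [-1.0, 0.4, -0.3]
opening: -0.001
grasp_force: 0.6
```

step_arm(
  motion=[
    {"claw":0,"delta_pos":[-1,0,0],"turn":0},
    {"claw":0,"delta_pos":[-1,0,0],"turn":0},
  ],
)

```text
clock: 11.82
eef_pos: [513.1, 1.8, 26.0]
tcp_rot: [-3.142, -0.0, 3.12]
contact_force: [-1.6, 0.6, -0.5]
opening: 0.005
grasp_force: 0.6
```

step_arm(
  motion=[
    {"claw":0,"delta_pos":[-1,0,0],"turn":0},
    {"claw":0,"delta_pos":[0,0,0],"turn":0},
  ],
)

```text
clock: 11.98
eef_pos: [514.3, 1.8, 26.0]
tcp_rot: [-3.142, 0.0, 3.12]
contact_force: [-0.6, 0.0, 0.0]
opening: -0.002
grasp_force: 0.1
```

step_arm(
  motion=[
    {"claw":0,"delta_pos":[-1,0,0],"turn":0},
    {"claw":0,"delta_pos":[-1,0,0],"turn":0},
  ],
)

```text
clock: 12.15
eef_pos: [515.9, 1.7, 26.0]
tcp_rot: [-3.142, -0.0, 3.12]
contact_force: [-1.1, -0.0, -0.9]
opening: 0.004
grasp_force: 0.7
```

step_arm(
  motion=[
    {"claw":0,"delta_pos":[-1,0,0],"turn":0},
    {"claw":0,"delta_pos":[0,0,0],"turn":0},
  ],
)

```text
clock: 12.32
eef_pos: [517.3, 1.7, 26.0]
tcp_rot: [-3.142, 0.0, 3.12]
contact_force: [-1.5, -0.2, -0.6]
opening: -0.0
grasp_force: 0.2
```

step_arm(
  motion=[
    {"claw":0,"delta_pos":[-1,0,0],"turn":0},
    {"claw":0,"delta_pos":[-1,0,0],"turn":0},
  ],
)

```text
clock: 12.48
eef_pos: [518.5, 1.7, 25.9]
tcp_rot: [-3.142, -0.001, 3.12]
contact_force: [-4.4, -1.3, 2.7]
opening: 0.001
grasp_force: 2.4
```

step_arm(
  motion=[
    {"claw":0,"delta_pos":[-1,0,0],"turn":0},
    {"claw":0,"delta_pos":[0,0,0],"turn":0},
  ],
)

```text
clock: 12.65
eef_pos: [518.9, 1.7, 25.8]
tcp_rot: [-3.142, -0.002, 3.12]
contact_force: [-4.6, 0.5, 3.1]
opening: 0.001
grasp_force: 2.6
```

step_arm(
  motion=[
    {"claw":0,"delta_pos":[-1,0,0],"turn":0},
    {"claw":0,"delta_pos":[-1,0,0],"turn":0},
    {"claw":0,"delta_pos":[0,0,0],"turn":0},
  ],
)

```text
clock: 12.9
eef_pos: [519.6, 1.6, 25.6]
tcp_rot: [-3.141, -0.005, 3.12]
contact_force: [-8.8, 1.1, 5.6]
opening: 0.003
grasp_force: 4.4
```

step_arm(
  motion=[
    {"claw":0,"delta_pos":[-0.7,0,0],"turn":0},
    {"claw":0,"delta_pos":[0,0,0],"turn":0},
  ],
)

```text
clock: 13.07
eef_pos: [519.8, 1.6, 25.5]
tcp_rot: [-3.141, -0.006, 3.12]
contact_force: [-9.5, 0.4, 5.5]
opening: -0.002
grasp_force: 5.0
```

step_arm(
  motion=[
    {"claw":0,"delta_pos":[-1,0,0],"turn":0},
    {"claw":0,"delta_pos":[-0.7,0,0],"turn":0},
    {"claw":0,"delta_pos":[0,0,0],"turn":0},
  ],
)

```text
clock: 13.32
eef_pos: [520.4, 1.6, 25.3]
tcp_rot: [-3.141, -0.008, 3.12]
contact_force: [-13.7, 0.5, 9.5]
opening: 0.003
grasp_force: 6.6
```

step_arm(
  motion=[
    {"claw":0,"delta_pos":[-0.5,0,0],"turn":0},
    {"claw":0,"delta_pos":[0,0,0],"turn":0},
    {"claw":0,"delta_pos":[0,0,0],"turn":0},
  ],
)

```text
clock: 13.57
eef_pos: [520.5, 1.6, 25.3]
tcp_rot: [-3.141, -0.008, 3.12]
contact_force: [-14.2, -0.4, 9.6]
opening: 0.002
grasp_force: 7.1
```

step_arm(
  motion=[
    {"claw":0,"delta_pos":[-0.2,0,0],"turn":0},
    {"claw":0,"delta_pos":[0,0,0],"turn":0},
    {"claw":0,"delta_pos":[0,0,0],"turn":0},
    {"claw":0,"delta_pos":[0,0,0],"turn":0},
    {"claw":0,"delta_pos":[0,0,0],"turn":0},
    {"claw":0,"delta_pos":[0,0,0],"turn":0},
    {"claw":0,"delta_pos":[0,0,0],"turn":0},
    {"claw":0,"delta_pos":[0,0,0],"turn":0},
  ],
)

```text
clock: 14.23
eef_pos: [520.5, 1.6, 25.3]
tcp_rot: [-3.141, -0.009, 3.12]
contact_force: [-15.3, 0.5, 10.8]
opening: -0.0
grasp_force: 7.4
```

step_arm(
  motion=[
    {"claw":0,"delta_pos":[0,0,0],"turn":0},
    {"claw":0,"delta_pos":[0,0,0],"turn":0},
    {"claw":0,"delta_pos":[0,0,0],"turn":0},
    {"claw":0,"delta_pos":[0,0,0],"turn":0},
  ],
)

```text
clock: 14.57
eef_pos: [520.5, 1.6, 25.3]
tcp_rot: [-3.141, -0.009, 3.12]
contact_force: [-15.1, 0.1, 10.9]
opening: -0.001
grasp_force: 7.4
```

Held for over a second. Backing off gently.

step_arm(
  motion=[
    {"claw":0,"delta_pos":[0.4,0,0],"turn":0},
    {"claw":0,"delta_pos":[0.4,0,0],"turn":0},
    {"claw":0,"delta_pos":[0.4,0,0],"turn":0},
    {"claw":0,"delta_pos":[0.4,0,0],"turn":0},
    {"claw":0,"delta_pos":[0.4,0,0],"turn":0},
    {"claw":0,"delta_pos":[0.4,0,0],"turn":0},
    {"claw":0,"delta_pos":[0.4,0,0],"turn":0},
    {"claw":0,"delta_pos":[0.4,0,0],"turn":0},
  ],
)

```text
clock: 15.23
eef_pos: [519.8, 1.6, 25.3]
tcp_rot: [-3.142, -0.004, 3.12]
contact_force: [-5.3, -0.3, 0.2]
opening: 0.002
grasp_force: 3.0
```

step_arm(
  motion=[
    {"claw":0,"delta_pos":[0.3,0,0],"turn":0},
    {"claw":0,"delta_pos":[0.3,0,0],"turn":0},
    {"claw":0,"delta_pos":[0.3,0,0],"turn":0},
    {"claw":0,"delta_pos":[0.3,0,0],"turn":0},
    {"claw":0,"delta_pos":[0.3,0,0],"turn":0},
    {"claw":0,"delta_pos":[0.3,0,0],"turn":0},
    {"claw":0,"delta_pos":[0.3,0,0],"turn":0},
    {"claw":0,"delta_pos":[0.3,0,0],"turn":0},
  ],
)

```text
clock: 15.9
eef_pos: [519.2, 1.7, 25.8]
tcp_rot: [-3.142, -0.0, 3.12]
contact_force: [-4.8, 0.3, -2.3]
opening: -0.001
grasp_force: 2.3
```

step_arm(
  motion=[
    {"claw":0,"delta_pos":[0.3,0,0],"turn":0},
    {"claw":0,"delta_pos":[0.3,0,0],"turn":0},
    {"claw":0,"delta_pos":[0.3,0,0],"turn":0},
    {"claw":0,"delta_pos":[0.3,0,0],"turn":0},
    {"claw":0,"delta_pos":[0.3,0,0],"turn":0},
    {"claw":0,"delta_pos":[0.3,0,0],"turn":0},
    {"claw":0,"delta_pos":[0.3,0,0],"turn":0},
    {"claw":0,"delta_pos":[0.3,0,0],"turn":0},
  ],
)

```text
clock: 16.57
eef_pos: [518.2, 1.7, 26.4]
tcp_rot: [3.142, 0.002, 3.12]
contact_force: [-0.1, -0.4, -0.9]
opening: -0.001
grasp_force: 0.0
```

step_arm(
  motion=[
    {"claw":0,"delta_pos":[0.4,0,0],"turn":0},
    {"claw":0,"delta_pos":[0.4,0,0],"turn":0},
    {"claw":0,"delta_pos":[0.5,0,0],"turn":0},
    {"claw":0,"delta_pos":[0.5,0,0],"turn":0},
    {"claw":0,"delta_pos":[2,0,0],"turn":0},
    {"claw":0,"delta_pos":[15,0,0],"turn":0},
    {"claw":0,"delta_pos":[40,0,0],"turn":0},
    {"claw":0,"delta_pos":[40,0,0],"turn":0},
  ],
)

```text
clock: 17.23
eef_pos: [418.3, 3.9, 26.0]
tcp_rot: [3.142, 0.002, 3.12]
contact_force: [-0.1, 0.1, -1.1]
opening: 0.0
grasp_force: 0.0
```

step_arm(
  motion=[
    {"claw":0,"delta_pos":[40,0,-10],"turn":0},
    {"claw":0,"delta_pos":[10,0,-30],"turn":0},
    {"claw":0,"delta_pos":[0,0,-30],"turn":0},
    {"claw":0,"delta_pos":[0,0,0],"turn":0},
    {"claw":0,"delta_pos":[0,0,0],"turn":0},
  ],
)

```text
clock: 17.65
eef_pos: [369.6, 5.0, 97.4]
tcp_rot: [3.141, 0.005, 3.12]
contact_force: [-0.6, -0.3, 0.7]
opening: -0.0
grasp_force: 0.0
```

Run:
```python
from h import *
d=save('top','top5');s=save('scene','scene5')
print(sense()['eef_pos'],sense()['contact_force'])
a=cv2.resize(d['img'][165:300,235:325],None,fx=4,fy=4,interpolation=cv2.INTER_CUBIC)
b=cv2.resize(s['img'][165:285,225:335],None,fx=4,fy=4,interpolation=cv2.INTER_CUBIC)
o=np.zeros((540,800,3),np.uint8);o[:540,:360]=a;o[:480,360:800]=b;cv2.imwrite('pics/c5.png',o[:,:,::-1])
g=d['img'].min(2);m=(g<190).astype(np.uint8);m[:205]=0;m[245:]=0;m[:,:262]=0;m[:,:]*=1;m[:,295:]=0
c=max(cv2.findContours(m,0,1)[0],key=cv2.contourArea);r=cv2.boundingRect(c);x,y,w,h=r
print(r,onplane(d,x-.5,y+h-.5,56),onplane(d,x+w-.5,y+h-.5,56))
```

```text
[368.31343865   4.96486738  95.77867446] [ 0.42984722  0.79116193 -0.8485356 ]
(263, 216, 27, 13) [528.64197217  37.52688227  56.        ] [527.2093101  -32.69654941  56.        ]
```

View pics/c5.png

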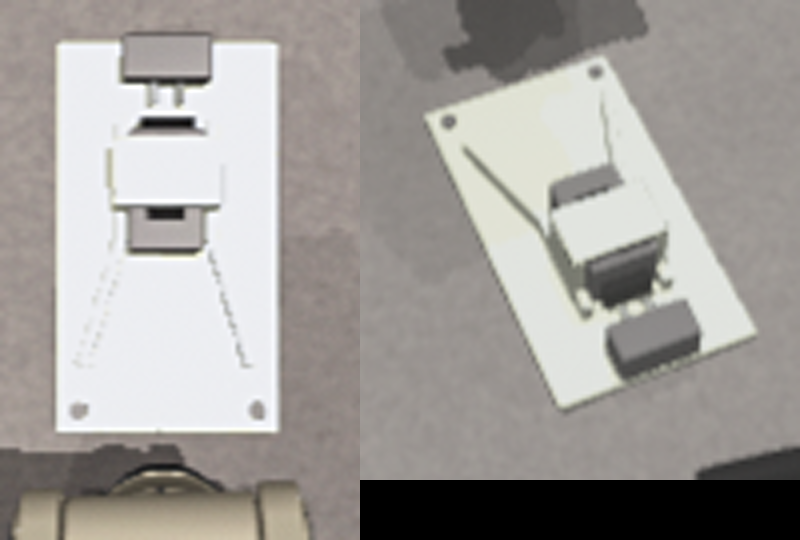

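The pack is seated straight in the hood. Its rear is at crop row ~250, centred at column 166, and its front meets the black pad.

```bash
python3 -c "
from rig import *
print(sign_off())"
```

```text
the job is handed in; nothing more can be done
None
```

The large pack is in the charger, seated straight in the hood against the contact pad and released; I handed the job in at about 18 s but got no verdict back. I pressed it for about a second at 14 to 15 N at the wrist, which I estimate was 11 to 12 N on the pad, and touched nothing else on the counter.

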